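Clip the wide glaze plaque into the empty spring clip

ROBOT

A 7-joint arm with a two-finger parallel gripper is mounted at the origin on a cart in front of the work surface, level with it; the furniture and walls round the work are solid. World frame = base frame: x ahead of the robot, y to its left, z up, the work surface at z = 0. Lengths are in m, angles in rad, forces in N, time in s.
With the tool pointing down it reaches from about 0.425 to 0.925 m from the base axis. Payload 6.8 kg.
Tool frame: the origin (TCP) lies midway between the tips of the shut fingers; the grasp point (between the pads) lies 19 mm behind it (bot.pinch_z is the distance from the TCP to the grasp point, in m); x points along the fingers, y is the direction in which the jaws open and shut, and the axes are right-handed (so a half turn about x gives the same grasp; the last joint's range is limited). The gripper opens to 85 mm and grips with 20 to 120 N. Pads are 22 mm wide; open, the fingers measure 114 mm over their backs; the gripper's body (76 mm by 85 mm) begins 54 mm behind the grasp point. The pads swing forward as they close: fully open they stand 13 mm farther back than shut.
Start: joints at [1.194, 0.477, 0.022, 1.555, -0.011, 1.109, -0.083], TCP at [0.179, -0.651, 0.231] pointing down, gripper open.
Joint ranges: [-2.96, 2.96], [-0.34, 2.1], [-1.41, 1.46], [0.24, 2.44], [-1.37, 4.51], [0.17, 1.92], [-2.96, 2.96]. Speed limits (rad/s): [2.39, 2.39, 3.14, 3.14, 3.14, 3.14, 3.14].

INTERFACE

Orientations are given as a unit quaternion [w, x, y, z].
In Python, from station import bot gives the robot as it stands. The module is installed in compiled form; this text tells all that it offers.
- The arm moves only by the tool step_arm, never from a script. Its argument "plan" is a list of rows, each a list of 6 numbers: the shift along the tool's x, y, z in units of 40 mm (1.0 is 40 mm), then the turn, a rotation vector about the tool's x, y, z in units of 360 degrees (1.0 is 360 degrees). In form: [[dx, dy, dz, ax, ay, az], ...]. A call has 1 to 8 rows; each row shifts and turns the commanded pose from where the row before left it, along the tool's axes as they then stand; what a row does not reach is not made up. A row lasts 1/8 s, in which the tool goes at most 62.5 mm and 10.7 degrees, less where a joint would pass 70% of its speed; a pose out of reach is approached as far as the arm can. A call with a number of a shift or a turn outside -1 to 1 is refused whole. A call with a gripper value outside its range is refused whole. "fingers" is the closure, from -1 (fully open) to 1 (shut), set as the call begins (left out, the last holds). The fingers move at their own pace and stop on an object; "force" is the grip in N (left out, the last holds). Time passes only in rows, so rows that do not move let the fingers close. It gives the time, the measured TCP pose, the force and the opening at its end, in the units of the state.
- bot.get_obs(): the state, without advancing time (a new reading comes with each control period).
- bot.read_camera(name): name is "side" or "top" or "wrist"; returns (picture, depth): 420x560x3 uint8, red, green, blue; 420x560 float32, m along the optical axis (not along the pixel's ray), 0 where there is no reading.
- bot.camera_model(name): a dict with "mtx" (3x3 intrinsics, pixels), "origin" and "rotation" of the camera in the world; the wrist camera has in their place "T_tool_cam" (4x4, takes a point from camera to tool coordinates, whose origin is the TCP and whose axes are the tool frame's). Camera axes: x right, y up, looking along -z (the intrinsics and any distortion apply to the point x, -y, -z); pixel columns grow to the right and rows downward; lengths in m; the calibration is good to about 2 mm. A picture is of the moment at which its call begins: read the wrist's pose just before it. camera_model takes no time and is no camera call.
- bot.hand_in(): hands the job in, once; it reports no verdict.
The state is a dict: "t": time; "q": joint angles; "joint_vel": joint speeds; "joint_torque": joint torques, N m; "eef_pos": TCP position; "tool_rot": TCP orientation; "contact_force": force on the tool from outside, world axes, zero at the start; "torque": the same for the moment, N m; "gripper_width": opening from 0.0 (shut) to 1.0 (fully open).
Only numpy, scipy, OpenCV 4.12 (cv2) and the standard library are available. Lean on these libraries where they do the work, as an engineer would, in place of code of your own. Each camera call takes 0.05 s, during which the arm holds its last target.

TASK

Of the two glaze sample plaques standing in the grooved wooden stand, take the wider one and push it, upright and roughly centred, down between the spring jaws of the empty metal clip stand until its lower edge rests on the base, then let go of it. Leave the narrower plaque standing where it is in the wooden stand.

Things in the scene. Friction and masses are not known exactly. Their poses are not given: they have to be found in the camera images.
- wide_plaque_mid (a point): Centre of the wide plaque, half-way up: an upright flat fired-clay plaque with three pale glaze bands on both faces, 10 mm thick (its x axis), 80 mm wide (y), 110 mm high (z), about 0.18 kg. It starts loosely upright in the wooden stand and is the wider of the two there, on either side. Grip it across its 10 mm thickness near the upper edge.
- narrow_plaque_mid (a point): Centre of the narrow plaque: same clay, bands, thickness (10 mm along x) and height (110 mm along z), but only 50 mm wide (y). It stands upright in the same groove about 108 mm from the wide one, centre to centre; it must stay there.
- stand_groove (a point): Point at the middle of the floor of the groove of the wooden stand, 10 mm above the bench. The stand is fixed, 70 mm (x) by 214 mm (y, along the groove) by 38 mm high; the groove is 13 mm wide (x) and 28 mm deep, so that 82 mm of each plaque stands out above it.
- clip_seat (a point): Seat of the empty clip stand: point on top of its base, 12 mm above the bench, midway between two sprung steel jaws that face each other across x. The stand is fixed, an aluminium base 80 mm (x) by 100 mm (y) with low cheeks. The plaque goes in with its x axis along this x axis, either way round; seated, its lower edge is at this level and its centre 55 mm above it.
- jaw_near (a joint): Outward slide (m, 0 to 0.011) of the jaw on the seat's -x side. The jaws are 60 mm long (y). At rest they are about 5 mm apart from 2 to 30 mm above the seat, then flare at 35 degrees to a mouth of about 28 mm at 46 mm above it. Each starts to move at 3 N and takes 0.5 N more per mm; pushing a plaque in takes about 10 to 15 N downward at the flare, less below.
- jaw_far (a joint): Outward slide (m, 0 to 0.011) of the like jaw on the seat's +x side. Both read about 0.002 with a plaque between them.
- full_seat (a point): The same point on a second, like clip stand that already holds a fixed 80 mm wide plaque (upper edge 122 mm above the bench). It is fixed, about 130 to 210 mm to the left or right of the empty one; nothing is to be done with it.
Things that resemble listed ones, but are neither listed nor needed, are in the scene too. What is shaped like the part that bears wide_plaque_mid but blue or turquoise is not meant.

How it is judged:
At the end, for the whole second after the job is handed in: The wide plaque stands in the empty clip, released and at rest: lower edge within 5 mm of the base, centred within 20 mm along the jaws and 8 mm across them, upright and in line with the jaws within 10 degrees (x of wide_plaque_mid in the frame of clip_seat between -0.008 and 0.008 m and y of wide_plaque_mid in the frame of clip_seat between -0.02 and 0.02 m and z of wide_plaque_mid in the frame of clip_seat between 0.05 and 0.06 m and angle between wide_plaque_mid's own z axis and vertical below 0.17 rad and angle between the x axis of wide_plaque_mid and the x axis of clip_seat, either way round below 0.17 rad and linear speed of wide_plaque below 0.02 m/s); the robot touches nothing.
It fails at once if the narrow plaque is shifted by more than 20 mm or tipped by more than 15 degrees (distance of narrow_plaque_mid from where it was at the start of the episode above 0.02 m or angle between narrow_plaque_mid's own z axis and vertical above 0.26 rad).
It also fails if it takes over 35 s, if anything falls off the work surface, if the arm or the gripper's body presses on something with over 40 N, if the wrist force passes 120 N, or if a joint passes its speed limit or range.

## Working session

There is one attempt and no reset: what is moved stays moved. The work goes in short steps, Python scripts to look and compute and a tool call to move; the robot and the scene stay as the last step left them, time stands still between calls to the robot, and variables do not carry over. Pictures are saved under pics/ and viewed, and the job is handed in when it is done.

Besides the shell and the picture viewer there is one more tool, called after ">>>" as name([rows], argument=value, ...), one row to a line, values as JSON. step_arm: Moves the arm, as the interface text tells. Shifts and turns lie within -1 to 1; 1 stands for 40 mm of shift or 360 degrees of turn. Its arguments: {"type":"object","properties":{"plan":{"type":"array"},"fingers":{"type":"number"},"force":{"type":"number"}},"required":["plan"]}

```bash
mkdir -p pics; python3 - <<'E'
from station import bot
import numpy as np,cv2
o=bot.get_obs();print({k:np.round(v,3) for k,v in o.items()}, bot.pinch_z)
for n in ["side","top"]:
    p,d=bot.read_camera(n);np.savez(f"{n}0.npz",p=p,d=d)
    cv2.imwrite(f"pics/{n}0.png",p[:,:,::-1]);m=bot.camera_model(n);print(n,m)
print(bot.camera_model("wrist"))
E
```

```text
{'t': np.float64(0.0), 'q': array([ 1.194,  0.478,  0.022,  1.557, -0.012,  1.109, -0.083]), 'joint_vel': array([-0.001, -0.   , -0.001, -0.   ,  0.001,  0.   ,  0.   ]), 'joint_torque': array([-1.0000e-03, -5.9644e+01,  1.6070e+00, -2.8120e+01,  1.2000e-02,
        9.0000e-03, -0.0000e+00]), 'eef_pos': array([ 0.179, -0.65 ,  0.23 ]), 'tool_rot': array([-0.094, -0.701, -0.095,  0.701]), 'contact_force': array([ 0.123,  1.16 , -0.057]), 'torque': array([0.025, 0.046, 0.019]), 'gripper_width': np.float64(1.003)} 0.0187
side {'mtx': array([[389.25428145,   0.        , 275.50383933],
       [  0.        , 389.25428145, 211.17583276],
       [  0.        ,   0.        ,   1.        ]]), 'origin': array([ 0.42855918, -0.83619668,  0.56059908]), 'rotation': array([ 0.88659989,  0.46176637, -0.02153082, -0.01577585])}
top {'mtx': array([[499.73874529,   0.        , 275.57086034],
       [  0.        , 499.73874529, 205.30148363],
       [  0.        ,   0.        ,   1.        ]]), 'origin': array([ 0.27374374, -0.10654687,  1.28019614]), 'rotation': array([-0.69604371, -0.05804898,  0.05838759,  0.71326318])}
{'mtx': array([[294.01985294,   0.        , 280.86023777],
       [  0.        , 294.01985294, 212.36875953],
       [  0.        ,   0.        ,   1.        ]]), 'T_tool_cam': array([[ 1.88128368e-03,  2.80860563e-01, -9.59746740e-01,
        -1.42464797e-01],
       [ 9.99998094e-01, -2.75847229e-05,  1.95211148e-03,
         4.63639466e-04],
       [ 5.21796784e-04, -9.59748583e-01, -2.80860080e-01,
        -7.14683330e-02],
       [ 0.00000000e+00,  0.00000000e+00,  0.00000000e+00,
         1.00000000e+00]])}
```

View pics/side0.png

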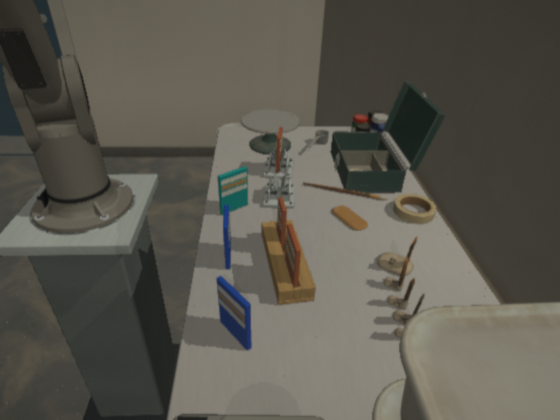

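View pics/top0.png

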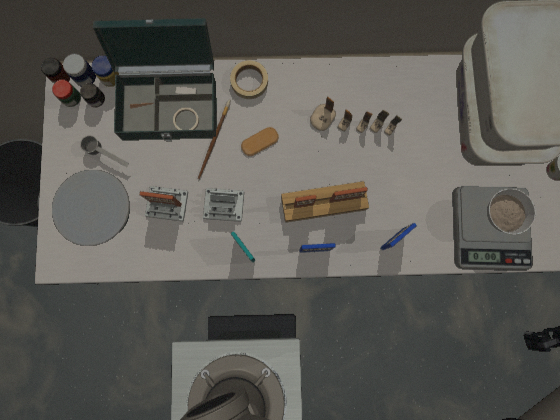

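The top view shows the wooden stand at about (325,200), holding plaques at about (305,198) and (348,192). The empty clip is at (223,205) and the full one at (165,203). The blue and teal plaques are decoys. Next I'll measure positions and confirm with an enlarged crop.

```bash
cat > h.py <<'E'
import numpy as np,cv2
from scipy.spatial.transform import Rotation as R
def rot(q): return R.from_quat([q[1],q[2],q[3],q[0]]).as_matrix()
def pts(d,mtx,Rm,o):
    v,u=np.mgrid[:d.shape[0],:d.shape[1]]
    x=(u-mtx[0,2])/mtx[0,0]*d; y=-(v-mtx[1,2])/mtx[1,1]*d
    return np.stack([x,y,-d],-1)@Rm.T+o
def proj(P,mtx,Rm,o):
    c=(np.atleast_2d(P)-o)@Rm
    return np.stack([mtx[0,0]*c[:,0]/-c[:,2]+mtx[0,2], mtx[1,1]*-c[:,1]/-c[:,2]+mtx[1,2]],-1)
E
python3 - <<'E'
from h import *
from station import bot
for n in ["top","side"]:
    z=np.load(n+"0.npz");p,d=z['p'],z['d'];m=bot.camera_model(n)
    W=pts(d,m['mtx'],rot(m['rotation']),m['origin']);W[d==0]=np.nan
    np.save(n+"W.npy",W)
W=np.load("topW.npy")
print("bench z",np.nanmedian(W[240:260,170:200,2]))
def show(name,r,zlo,zhi):
    S=W[r[1]:r[3],r[0]:r[2]].reshape(-1,3);S=S[(S[:,2]>zlo)&(S[:,2]<zhi)]
    c,sz,a=cv2.minAreaRect(S[:,:2].astype(np.float32)); 
    b=cv2.boxPoints((c,sz,a)); print(name,len(S),np.round(c,4),np.round(sz,4),round(a,1),np.round(np.median(S,0),4)); return S
show("stand",(270,165,380,230),.025,.045)
show("plaqL",(285,180,322,215),.10,.14)
show("plaqR",(325,175,375,210),.10,.14)
show("clipE",(195,175,250,230),.03,.075)
show("clipEbase",(195,175,250,230),.006,.02)
show("clipF",(138,178,195,230),.006,.02)
show("plaqF",(138,178,195,230),.10,.14)
z=np.load("top0.npz")['p']
a=cv2.resize(z[170:235,130:380],None,fx=3.2,fy=3.2,interpolation=cv2.INTER_CUBIC)
s=np.load("side0.npz")['p'][110:310,200:330]
b=cv2.resize(s,None,fx=2.8,fy=2.8,interpolation=cv2.INTER_CUBIC)
cv2.imwrite("pics/ctop.png",cv2.convertScaleAbs(a[:,:,::-1],alpha=1.5));cv2.imwrite("pics/cside.png",cv2.convertScaleAbs(b[:,:,::-1],alpha=1.5))
E
```

```text
bench z -0.0005709153046926652
stand 1749 [ 0.4897 -0.2337] [0.0714 0.214 ] 7.3 [ 0.4813 -0.2306  0.0374]
plaqL 117 [ 0.4826 -0.1796] [0.0108 0.0483] 6.4 [ 0.4808 -0.1795  0.1184]
plaqR 185 [ 0.4964 -0.2868] [0.0112 0.0801] 7.3 [ 0.4951 -0.2859  0.1183]
clipE 448 [0.4901 0.025 ] [0.0673 0.0639] 86.0 [0.4957 0.025  0.0444]
clipEbase 675 [0.4909 0.0382] [0.1417 0.1263] 74.9 [0.482  0.0203 0.0117]
clipF 560 [0.5067 0.1726] [0.1093 0.1158] 76.8 [0.4833 0.1522 0.0117]
plaqF 188 [0.4976 0.1727] [0.0808 0.0109] 81.7 [0.4961 0.1704 0.1202]
```

View pics/ctop.png

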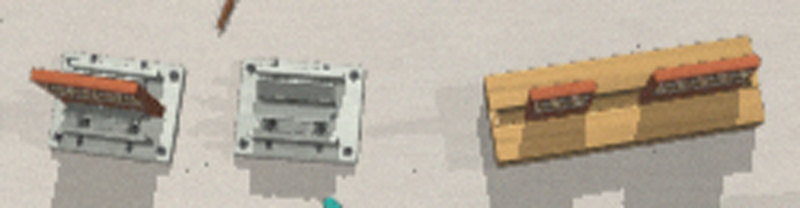

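View pics/cside.png

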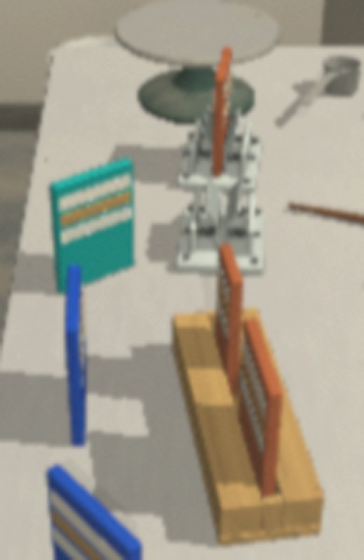

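Pixel candidates in the wooden stand: (305,198) is about 48 mm wide, and (348,192) is 80 mm wide. The right-hand one is the wide plaque, terracotta and not blue. Next I'll refine the clip pose.

```bash
python3 - <<'E'
from h import *
W=np.load("topW.npy")
from scipy import ndimage
for name,(a,b,c,e) in {"E":(190,175,255,235),"F":(130,178,197,232)}.items():
  for lo,hi in((.006,.08),(.007,.016),(.035,.08),(.052,.065)):
    S=W[b:e,a:c];m=(S[...,2]>lo)&(S[...,2]<hi)
    if lo<.01:
        m=ndimage.binary_opening(m,iterations=1);l,n=ndimage.label(m);k=np.argmax(ndimage.sum(m,l,range(1,n+1)))+1;m=l==k
    P=S[m]; 
    if len(P)<5: continue
    print(name,lo,hi,m.sum(),[np.round(t,4) for t in cv2.minAreaRect(P[:,:2].astype(np.float32))],np.round(P[:,2].max(),4))
# side view
Ws=np.load("sideW.npy")
S=Ws.reshape(-1,3)
for lo,hi in((.007,.016),(.045,.062)):
    m=(abs(S[:,0]-.49)<.06)&(abs(S[:,1]-.022)<.07)&(S[:,2]>lo)&(S[:,2]<hi);P=S[m]
    print("side",m.sum(),[np.round(t,4) for t in cv2.minAreaRect(P[:,:2].astype(np.float32))])
for c in((.4964,-.2868),(.4826,-.1796)):
    m=(abs(S[:,0]-c[0])<.03)&(abs(S[:,1]-c[1])<.05)&(S[:,2]>.07);P=S[m]
    print("side plaq",m.sum(),np.round(P.min(0),3),np.round(P.max(0),3))
# tilt of wide plaque top vs lower : top view -x... 
import json
p=np.load("top0.npz")['p']
cv2.imwrite("pics/clip.png",cv2.convertScaleAbs(cv2.resize(p[175:235,190:260],None,fx=8,fy=8,interpolation=cv2.INTER_CUBIC)[:,:,::-1],alpha=1.4))
E
```

```text
E 0.006 0.08 1166 [array([0.491 , 0.0255]), array([0.1002, 0.0799]), np.float64(84.0817)] 0.0648
E 0.007 0.016 455 [array([0.4907, 0.0252]), array([0.0995, 0.0792]), np.float64(84.0966)] 0.0159
E 0.035 0.08 394 [array([0.4914, 0.0249]), array([0.0663, 0.0582]), np.float64(84.7656)] 0.0648
E 0.052 0.065 124 [array([0.4916, 0.0257]), array([0.0583, 0.0324]), np.float64(83.2212)] 0.0648
F 0.006 0.08 983 [array([0.4976, 0.1726]), array([0.1   , 0.0799]), np.float64(81.1001)] 0.0798
F 0.007 0.016 239 [array([0.492 , 0.1379]), array([0.0328, 0.0801]), np.float64(76.8297)] 0.016
F 0.035 0.08 367 [array([0.4971, 0.1715]), array([0.0793, 0.0636]), np.float64(74.8405)] 0.0798
F 0.052 0.065 111 [array([0.4978, 0.1712]), array([0.0777, 0.0364]), np.float64(79.4647)] 0.0647
side 410 [array([0.4915, 0.0238]), array([0.1009, 0.0798]), np.float64(85.0045)]
side 122 [array([0.4916, 0.0251]), array([0.0604, 0.0316]), np.float64(83.3737)]
side plaq 468 [ 0.488 -0.329  0.07 ] [ 0.507 -0.248  0.122]
side plaq 240 [ 0.475 -0.206  0.07 ] [ 0.491 -0.158  0.122]
```

View pics/clip.png

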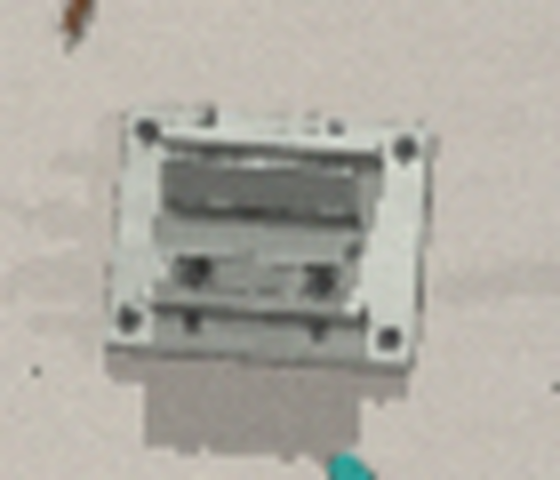

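```bash
cat >> h.py <<'E'
def target(yaw_deg,flip=1):
    # tool x down, tool y along thickness axis (cos,sin,0)*flip
    a=np.radians(yaw_deg);y=flip*np.array([np.cos(a),np.sin(a),0]);x=np.array([0,0,-1.]);return np.stack([x,y,np.cross(x,y)],1)
def go(bot,pos,Rt):
    o=bot.get_obs();R0=rot(o['tool_rot'])
    rv=R.from_matrix(R0.T@Rt).as_rotvec()
    d=np.array(pos)-o['eef_pos']
    print("t",round(float(o['t']),2),"pos",np.round(o['eef_pos'],4),"F",np.round(o['contact_force'],1),"w",round(float(o['gripper_width']),3),"q",np.round(o['q'],2))
    print("turn units",np.round(rv/2/np.pi,4),"| shift units now frame",np.round(R0.T@d/.04,3),"| after turn",np.round(Rt.T@d/.04,3))
E
python3 - <<'E'
from h import *
from station import bot
print(np.round(rot(bot.get_obs()['tool_rot']),3))
for f in(1,-1): go(bot,(.4964,-.2868,.23),target(7.2,f))
E
```

```text
[[-0.001  0.266 -0.964]
 [ 0.002 -0.964 -0.266]
 [-1.    -0.002  0.   ]]
t 0.1 pos [ 0.1791 -0.6503  0.2304] F [0.1 0.6 0.4] w 1.001 q [ 1.19  0.48  0.02  1.56 -0.01  1.11 -0.08]
turn units [-2.272e-01 -2.000e-04  2.000e-04] | shift units now frame [  0.021  -6.653 -10.06 ] | after turn [ 0.011  9.008 -8.021]
t 0.1 pos [ 0.1791 -0.6503  0.2304] F [0.1 0.6 0.4] w 1.001 q [ 1.19  0.48  0.02  1.56 -0.01  1.11 -0.08]
turn units [2.728e-01 2.000e-04 2.000e-04] | shift units now frame [  0.021  -6.653 -10.06 ] | after turn [ 0.011 -9.008  8.021]
```

>>> step_arm([
  [0,0,0,-0.028,0,0],
  [0,0,0,-0.028,0,0],
  [0,0,0,-0.028,0,0],
  [0,0,0,-0.028,0,0],
  [0,0,0,-0.028,0,0],
  [0,0,0,-0.028,0,0],
  [0,0,0,-0.028,0,0],
  [0,0,0,-0.028,0,0],
], fingers=-1, force=70)

```text
t: 1.1
eef_pos: [0.1791, -0.6505, 0.2307]
tool_rot: [0.527, 0.472, 0.527, -0.471]
contact_force: [-0.1, 0.2, 0.2]
gripper_width: 1.003
```

>>> step_arm([
  [0,0.9,-0.8,0,0,0],
  [0,0.9,-0.8,0,0,0],
  [0,0.9,-0.8,0,0,0],
  [0,0.9,-0.8,0,0,0],
  [0,0.9,-0.8,0,0,0],
  [0,0.9,-0.8,0,0,0],
  [0,0.9,-0.8,0,0,0],
  [0,0.9,-0.8,0,0,0],
])

```text
t: 2.1
eef_pos: [0.4393, -0.3646, 0.231]
tool_rot: [0.525, 0.473, 0.526, -0.473]
contact_force: [-0.3, -0.3, 0.1]
gripper_width: 0.998
```

```bash
python3 - <<'E'
from h import *
from station import bot
go(bot,(.4964,-.2868,.23),target(7.2))
E
```

```text
t 2.1 pos [ 0.4393 -0.3646  0.231 ] F [-0.3 -0.3  0.1] w 0.998 q [ 0.92  0.34 -0.42  1.79  0.16  1.05  0.55]
turn units [-0.0033 -0.      0.0001] | shift units now frame [ 0.026  1.623 -1.784] | after turn [ 0.026  1.659 -1.751]
```

>>> step_arm([
  [0,0,0,-0.003,0,0],
  [0,0.8,-0.8,0,0,0],
  [0,0.8,-0.8,0,0,0],
  [0,0,0,0,0,0],
  [0,0,0,0,0,0],
])

```text
t: 2.72
eef_pos: [0.4934, -0.2956, 0.2309]
tool_rot: [0.53, 0.468, 0.53, -0.469]
contact_force: [-0.9, -0.5, -0.5]
gripper_width: 0.995
```

```bash
python3 - <<'E'
from h import *
from station import bot
go(bot,(.4964,-.2868,.23),target(7.2))
o=bot.get_obs();m=bot.camera_model("wrist");p,d=bot.read_camera("wrist")
T=m['T_tool_cam'];Rt=rot(o['tool_rot']);Rw=Rt@T[:3,:3];ow=Rt@T[:3,3]+o['eef_pos']
W=pts(d,m['mtx'],Rw,ow);S=W[d>0]
for nm,c in(("wide",(.4964,-.2868)),("narrow",(.4826,-.1796))):
    q=S[(abs(S[:,0]-c[0])<.03)&(abs(S[:,1]-c[1])<.05)&(S[:,2]>.108)&(S[:,2]<.14)]
    if len(q)>5: print(nm,len(q),[np.round(t,4) for t in cv2.minAreaRect(q[:,:2].astype(np.float32))],np.round(np.percentile(q[:,2],90),4))
for lo in(.07,.08,.09,.1,.11):
    q=S[(abs(S[:,0]-.4964)<.03)&(abs(S[:,1]+.2868)<.05)&(S[:,2]>lo)&(S[:,2]<lo+.01)]
    if len(q)>5: print(lo,len(q),[np.round(t,4) for t in cv2.minAreaRect(q[:,:2].astype(np.float32))])
cv2.imwrite("pics/w1.png",p[:,:,::-1])
E
```

```text
t 2.73 pos [ 0.4934 -0.2956  0.2309] F [-0.9 -0.5 -0.5] w 0.995 q [ 0.8   0.35 -0.46  1.77  0.18  1.06  0.4 ]
turn units [-0.0004  0.      0.0002] | shift units now frame [ 0.022  0.103 -0.208] | after turn [ 0.022  0.103 -0.208]
wide 974 [array([ 0.497 , -0.2858]), array([0.0101, 0.0791]), np.float64(7.6151)] 0.1205
narrow 895 [array([ 0.4839, -0.1791]), array([0.0098, 0.0502]), np.float64(7.0462)] 0.1208
0.07 9 [array([ 0.4909, -0.2476]), array([0.0089, 0.0026]), np.float64(32.941)]
0.08 10 [array([ 0.4914, -0.2477]), array([0.0095, 0.0027]), np.float64(28.9028)]
0.09 9 [array([ 0.4911, -0.2478]), array([0.0093, 0.0028]), np.float64(32.4628)]
0.1 78 [array([ 0.4918, -0.2804]), array([0.0681, 0.0085]), np.float64(89.3356)]
0.11 695 [array([ 0.4977, -0.2858]), array([0.0093, 0.0791]), np.float64(7.1159)]
```

View pics/w1.png

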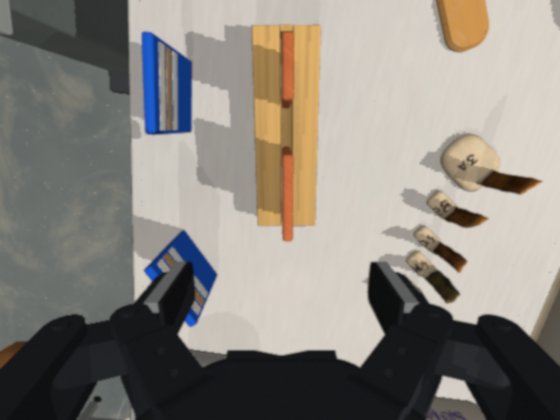

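The wrist view shows the wide plaque at about (288,195) and the narrow one at about (287,65), both between the open fingers' lines. Measured widths are 79 mm and 50 mm, so the choice holds. Now I align and descend.

>>> step_arm([
  [0,0.12,-0.22,0,0,0],
  [0.7,0,0,0,0,0],
  [0.7,0,0,0,0,0],
  [0.7,0,0,0,0,0],
  [0,0,0,0,0,0],
])

```text
t: 3.4
eef_pos: [0.4962, -0.2846, 0.1454]
tool_rot: [0.528, 0.468, 0.531, -0.469]
contact_force: [-0.6, -0.4, -0.0]
gripper_width: 1.0
```

```bash
python3 - <<'E'
from h import *
from station import bot
go(bot,(.497,-.2862,.083),target(7.2))
E
```

```text
t 3.4 pos [ 0.4962 -0.2846  0.1454] F [-0.6 -0.4 -0. ] w 1.0 q [ 0.76  0.45 -0.44  1.86  0.24  0.89  0.33]
turn units [-0.0003 -0.0004  0.0006] | shift units now frame [1.561 0.02  0.045] | after turn [1.561 0.014 0.041]
```

>>> step_arm([
  [0.5,0,0.02,0,0,0],
  [0.5,0,0,0,0,0],
  [0.5,0,0,0,0,0],
  [0,0,0,0,0,0],
])

```text
t: 3.9
eef_pos: [0.4971, -0.2855, 0.0858]
tool_rot: [0.529, 0.468, 0.531, -0.468]
contact_force: [-0.3, -0.3, 0.0]
gripper_width: 1.0
```

```bash
python3 - <<'E'
from h import *
from station import bot
go(bot,(.497,-.2862,.083),target(7.2))
E
```

```text
t 3.9 pos [ 0.4971 -0.2855  0.0858] F [-0.3 -0.3  0. ] w 1.0 q [ 0.73  0.53 -0.41  1.9   0.29  0.78  0.28]
turn units [-0.0002 -0.0003  0.0004] | shift units now frame [ 0.069 -0.004  0.016] | after turn [ 0.069 -0.004  0.016]
```

>>> step_arm([
  [0,0,0,0,0,0],
  [0,0,0,0,0,0],
  [0,0,0,0,0,0],
  [0,0,0,0,0,0],
  [0,0,0,0,0,0],
  [0,0,0,0,0,0],
], fingers=1, force=70)

```text
t: 4.65
eef_pos: [0.4984, -0.2861, 0.0878]
tool_rot: [0.53, 0.468, 0.53, -0.468]
contact_force: [0.0, 0.7, 4.4]
gripper_width: 0.106
```

Gripped at an opening of about 9 mm. Lifting.

>>> step_arm([
  [-0.3,0,0,0,0,0],
  [-0.5,0,0,0,0,0],
  [-0.8,0,0,0,0,0],
  [-0.8,0,0,0,0,0],
  [-0.8,0,0,0,0,0],
  [-0.8,0,0,0,0,0],
  [0,0,0,0,0,0],
])

```text
t: 5.52
eef_pos: [0.4994, -0.2862, 0.2501]
tool_rot: [0.532, 0.468, 0.528, -0.468]
contact_force: [-0.1, 0.8, -2.0]
gripper_width: 0.104
```

```bash
python3 - <<'E'
from h import *
from station import bot
go(bot,(.4914,.0254,.24),target(-6))
p,d=bot.read_camera("side");cv2.imwrite("pics/s1.png",cv2.convertScaleAbs(cv2.resize(p[90:350,150:400],None,fx=2.2,fy=2.2)[:,:,::-1],alpha=1.3))
E
```

```text
t 5.53 pos [ 0.4994 -0.2862  0.2501] F [-0.1  0.8 -2. ] w 0.104 q [ 0.79  0.33 -0.47  1.76  0.17  1.09  0.39]
turn units [ 0.0364  0.0004 -0.0007] | shift units now frame [ 0.233  0.766 -7.756] | after turn [ 0.252 -1.013 -7.727]
```

View pics/s1.png

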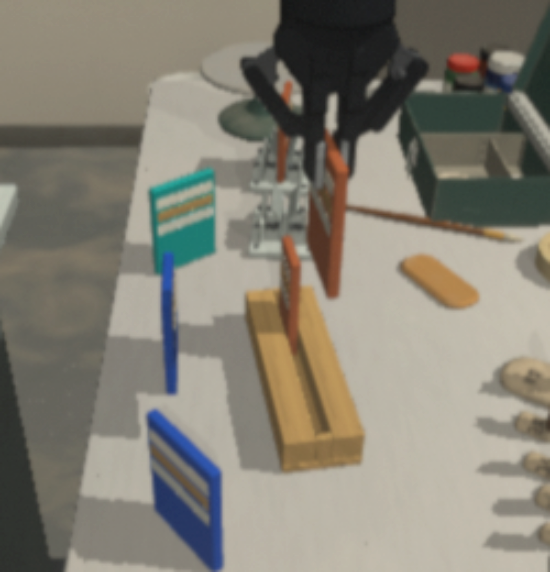

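The plaque is held upright and clear of the stand, and the narrow one is untouched. Traversing to the clip.

>>> step_arm([
  [0,0,0,0.018,0,0],
  [0,0,0,0.018,0,0],
  [0,-0.1,-0.7,0,0,0],
  [0,-0.1,-0.8,0,0,0],
  [0,-0.1,-0.8,0,0,0],
  [0,-0.1,-0.8,0,0,0],
  [0,-0.1,-0.8,0,0,0],
  [0,-0.1,-0.8,0,0,0],
])

```text
t: 6.58
eef_pos: [0.492, -0.0953, 0.2457]
tool_rot: [-0.473, -0.524, -0.475, 0.525]
contact_force: [1.2, -0.4, -1.5]
gripper_width: 0.105
```

>>> step_arm([
  [0,-0.1,-0.8,0,0,0],
  [0,-0.1,-0.8,0,0,0],
  [0,-0.1,-0.8,0,0,0],
  [0,-0.1,-0.6,0,0,0],
  [0,0,0,0,0,0],
  [0,0,0,0,0,0],
  [0,0,0,0,0,0],
])

```text
t: 7.45
eef_pos: [0.4894, 0.0232, 0.2468]
tool_rot: [-0.473, -0.525, -0.474, 0.526]
contact_force: [0.2, -0.1, -2.7]
gripper_width: 0.11
```

```bash
cat > look.py <<'E'
from h import *
from station import bot
import sys
go(bot,(.4914,.0254,.24),target(-6))
o=bot.get_obs();m=bot.camera_model("wrist");p,d=bot.read_camera("wrist")
T=m['T_tool_cam'];Rt=rot(o['tool_rot']);Rw=Rt@T[:3,:3];ow=Rt@T[:3,3]+o['eef_pos']
np.savez("w.npz",p=p,d=d,W=pts(d,m['mtx'],Rw,ow))
cv2.imwrite(f"pics/w{sys.argv[1]}.png",p[:,:,::-1])
m=bot.camera_model("side");p,d=bot.read_camera("side")
W=pts(d,m['mtx'],rot(m['rotation']),m['origin']);np.savez("s.npz",p=p,d=d,W=W)
cv2.imwrite(f"pics/s{sys.argv[1]}.png",cv2.convertScaleAbs(cv2.resize(p[60:260,180:380],None,fx=2.9,fy=2.9,interpolation=cv2.INTER_CUBIC)[:,:,::-1],alpha=1.4))
E
python3 look.py 2
```

```text
t 7.45 pos [0.4894 0.0232 0.2468] F [ 0.2 -0.1 -2.7] w 0.11 q [ 0.37  0.21 -0.62  1.93  0.14  1.04 -0.41]
turn units [0.0001 0.0001 0.0001] | shift units now frame [ 0.17   0.044 -0.059] | after turn [ 0.17   0.044 -0.059]
```

View pics/w2.png

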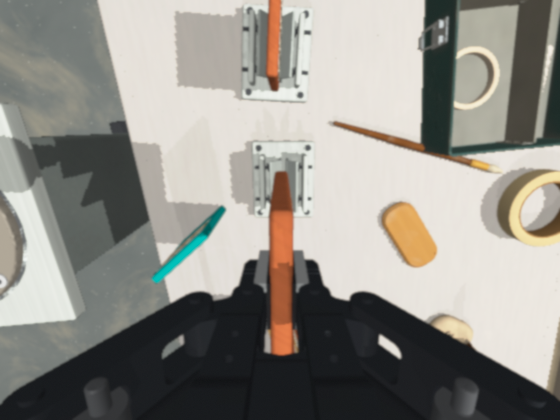

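View pics/s2.png

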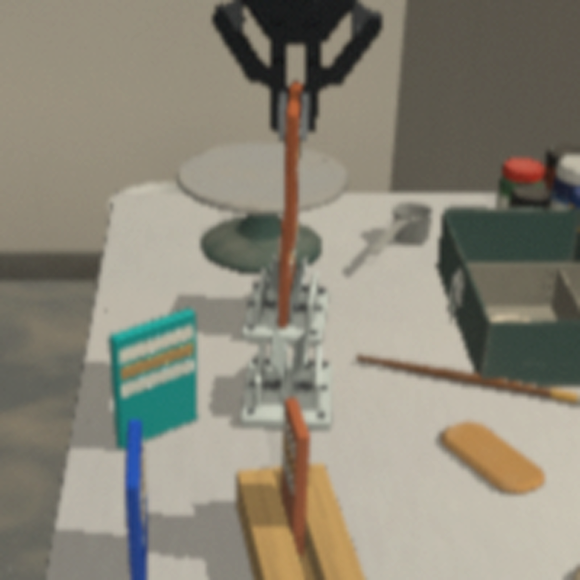

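```bash
python3 - <<'E'
from h import *
w=np.load("w.npz");W=w['W'];d=w['d'];S=W[d>0]
def mr(q): return [np.round(t,4) for t in cv2.minAreaRect(q[:,:2].astype(np.float32))]
near=lambda S,c,rx,ry:(abs(S[:,0]-c[0])<rx)&(abs(S[:,1]-c[1])<ry)
m=near(S,(.491,.0255),.06,.08)
for lo,hi in((.007,.07),(.007,.016),(.05,.065)):
    q=S[m&(S[:,2]>lo)&(S[:,2]<hi)];print("clip",lo,len(q),mr(q))
m=near(S,(.491,.024),.012,.055)
q=S[m&(S[:,2]>.27)&(S[:,2]<.3)];print("top",len(q),mr(q),np.round(np.percentile(q[:,2],[5,50,95]),4))
for y in np.arange(-.02,.08,.01):
    r=q[abs(q[:,1]-y)<.004]
    if len(r): print(round(y,3),np.round(np.median(r[:,2]),4),np.round(r[:,0].min(),4),np.round(r[:,0].max(),4))
s=np.load("s.npz");Q=s['W'][s['d']>0]
m=near(Q,(.491,.024),.02,.06)
for z in np.arange(.16,.30,.01):
    r=Q[m&(abs(Q[:,2]-z)<.005)]
    if len(r)>3: print("z",round(z,3),len(r),"x",np.round([r[:,0].min(),r[:,0].max()],4),"y",np.round([r[:,1].min(),r[:,1].max()],4))
E
```

```text
clip 0.007 3765 [array([0.4922, 0.0276]), array([0.0984, 0.0801]), np.float64(84.3132)]
clip 0.007 2261 [array([0.4922, 0.0276]), array([0.0984, 0.0801]), np.float64(84.3132)]
clip 0.05 515 [array([0.4922, 0.0272]), array([0.0592, 0.0326]), np.float64(84.2232)]
top 5419 [array([0.4914, 0.0284]), array([0.0238, 0.0693]), np.float64(3.5451)] [0.2758 0.2789 0.2961]
-0.01 0.2762 0.4911 0.4911
0.0 0.2785 0.4816 0.492
0.01 0.2788 0.4816 0.4963
0.02 0.2803 0.4808 0.4967
0.03 0.2805 0.4818 0.503
0.04 0.2788 0.479 0.5015
0.05 0.2786 0.487 0.4973
0.06 0.2781 0.4877 0.498
z 0.17 7 x [0.4805 0.4953] y [-0.0203  0.0375]
z 0.18 24 x [0.4802 0.495 ] y [-0.0184  0.0353]
z 0.19 22 x [0.4799 0.494 ] y [-0.0197  0.0244]
z 0.2 18 x [0.4819 0.4933] y [-0.0191  0.0179]
z 0.21 21 x [0.4816 0.4926] y [-0.0186  0.011 ]
z 0.22 19 x [0.4813 0.4963] y [-0.0188  0.0435]
z 0.23 22 x [0.4812 0.4958] y [-0.02   0.038]
z 0.24 26 x [0.4807 0.4956] y [-0.0189  0.0381]
z 0.25 37 x [0.4733 0.4978] y [-0.0194  0.0179]
z 0.26 67 x [0.4711 0.5075] y [-0.0191  0.0266]
z 0.27 74 x [0.4729 0.5062] y [-0.0214  0.0193]
z 0.28 108 x [0.4727 0.506 ] y [-0.0182  0.0616]
z 0.29 57 x [0.4722 0.5098] y [0.0056 0.0273]
```

>>> step_arm([
  [0,0.05,-0.12,0,0,0],
  [0.5,0,0,0,0,0],
  [0.5,0,0,0,0,0],
  [0.5,0,0,0,0,0],
  [0.5,0,0,0,0,0],
  [0.5,0,0,0,0,0],
  [0,0,0,0,0,0],
  [0,0,0,0,0,0],
])

```text
t: 8.55
eef_pos: [0.4927, 0.0294, 0.148]
tool_rot: [0.474, 0.525, 0.474, -0.524]
contact_force: [-0.3, 0.2, -1.2]
gripper_width: 0.104
```

```bash
python3 look.py 3; python3 - <<'E'
from h import *
s=np.load("s.npz");Q=s['W'][s['d']>0]
m=(abs(Q[:,0]-.49)<.02)&(abs(Q[:,1]-.025)<.06)
for z in np.arange(.07,.2,.01):
    r=Q[m&(abs(Q[:,2]-z)<.005)]
    if len(r)>3: print("z",round(z,3),len(r),"x",np.round([r[:,0].min(),r[:,0].max()],4),"y",np.round([r[:,1].min(),r[:,1].max()],4))
E
```

```text
t 8.55 pos [0.4927 0.0294 0.148 ] F [-0.3  0.2 -1.2] w 0.104 q [ 0.31  0.34 -0.59  2.03  0.25  0.84 -0.53]
turn units [ 0.0005 -0.0001 -0.0002] | shift units now frame [-2.3   -0.02   0.102] | after turn [-2.3   -0.022  0.103]
z 0.08 16 x [0.4855 0.4989] y [-0.0133  0.0451]
z 0.09 16 x [0.4853 0.4982] y [-0.0131  0.0388]
z 0.1 17 x [0.4849 0.4972] y [-0.0129  0.0289]
z 0.11 17 x [0.4847 0.4967] y [-0.0142  0.0233]
z 0.12 14 x [0.4845 0.4917] y [-0.0142 -0.0093]
z 0.13 20 x [0.4842 0.5005] y [-0.0124  0.057 ]
z 0.14 19 x [0.4839 0.4937] y [-0.0134 -0.0062]
z 0.15 32 x [0.4803 0.507 ] y [-0.0147  0.0216]
z 0.16 57 x [0.4755 0.5092] y [-0.0137  0.0263]
z 0.17 61 x [0.4752 0.509 ] y [-0.014   0.0252]
z 0.18 103 x [0.4749 0.5085] y [-0.0127  0.0613]
z 0.19 50 x [0.4703 0.51  ] y [0.0137 0.0396]
```

View pics/s3.png

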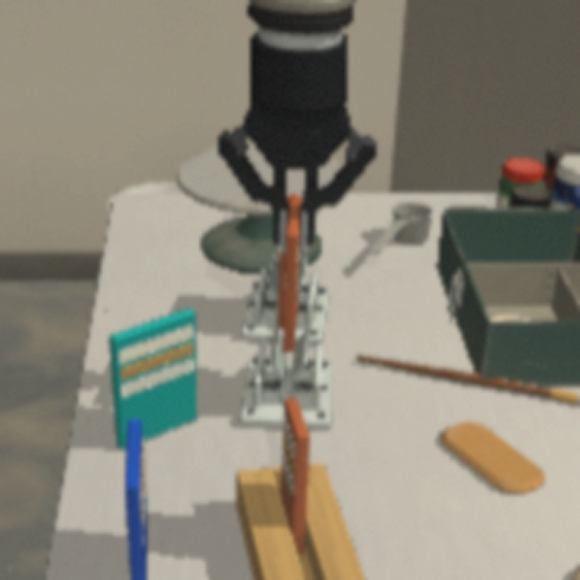

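View pics/w3.png

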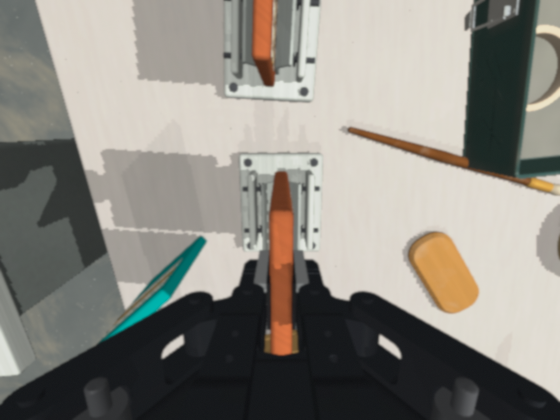

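Aligned over the jaws within about 1 mm. Pushing in.

>>> step_arm([
  [0.25,-0.02,0,0,0,0],
  [0.25,0,0,0,0,0],
  [0.25,0,0,0,0,0],
  [0.25,0,0,0,0,0],
  [0,0,0,0,0,0],
])

```text
t: 9.28
eef_pos: [0.4908, 0.0293, 0.1062]
tool_rot: [-0.474, -0.524, -0.474, 0.525]
contact_force: [1.3, 0.8, -4.5]
gripper_width: 0.106
```

>>> step_arm([
  [0.2,0,0,0,0,0],
  [0.1,0,0,0,0,0],
  [0,0,0,0,0,0],
])

```text
t: 9.65
eef_pos: [0.491, 0.0292, 0.0948]
tool_rot: [-0.474, -0.525, -0.474, 0.525]
contact_force: [2.2, 0.6, -5.5]
gripper_width: 0.11
```

```bash
cat > chk.py <<'E'
from h import *
s=np.load("s.npz");Q=s['W'][s['d']>0]
m=(abs(Q[:,0]-.49)<.02)&(abs(Q[:,1]-.025)<.06)
for z in np.arange(.01,.16,.01):
    r=Q[m&(abs(Q[:,2]-z)<.005)]
    if len(r)>3: print("z",round(z,3),len(r),"x",np.round([r[:,0].min(),r[:,0].max()],4),"y",np.round([r[:,1].min(),r[:,1].max()],4))
w=np.load("w.npz");W=w['W'];S=W[w['d']>0]
q=S[(abs(S[:,0]-.4925)<.012)&(S[:,1]>.045)&(S[:,1]<.075)&(S[:,2]>.08)]
if len(q): print("far top z",np.round(np.percentile(q[:,2],[50,90]),4),"yx max",q[:,1].max(),np.round([q[:,0].min(),q[:,0].max()],4))
E
python3 look.py 4; python3 chk.py
```

```text
t 9.65 pos [0.491  0.0292 0.0948] F [ 2.2  0.6 -5.5] w 0.11 q [ 0.27  0.42 -0.55  2.07  0.33  0.73 -0.59]
turn units [ 0.0005 -0.      0.0001] | shift units now frame [-3.63   0.018  0.094] | after turn [-3.63   0.021  0.094]
z 0.01 135 x [0.4701 0.5099] y [-0.0277  0.0635]
z 0.02 16 x [0.4798 0.5085] y [-0.012   0.0422]
z 0.03 51 x [0.47   0.5084] y [-0.0128  0.0619]
z 0.04 36 x [0.4717 0.499 ] y [-0.0139  0.0676]
z 0.05 94 x [0.4718 0.5053] y [-0.0129  0.0571]
z 0.06 60 x [0.4718 0.5098] y [-0.0132  0.0524]
z 0.07 12 x [0.4832 0.4909] y [-0.015  -0.0078]
z 0.08 17 x [0.4829 0.4951] y [-0.0157  0.0236]
z 0.09 17 x [0.4827 0.4969] y [-0.013   0.0211]
z 0.1 34 x [0.4743 0.5065] y [-0.0124  0.0272]
z 0.11 52 x [0.4716 0.5064] y [-0.0141  0.0242]
z 0.12 55 x [0.4715 0.506 ] y [-0.0122  0.0603]
z 0.13 100 x [0.4713 0.5078] y [-0.0149  0.0655]
z 0.14 42 x [0.4709 0.51  ] y [0.0133 0.0315]
z 0.15 42 x [0.4707 0.5098] y [0.0126 0.0235]
far top z [0.1768 0.1936] yx max 0.06916198880123077 [0.4805 0.5045]
```

View pics/s4.png

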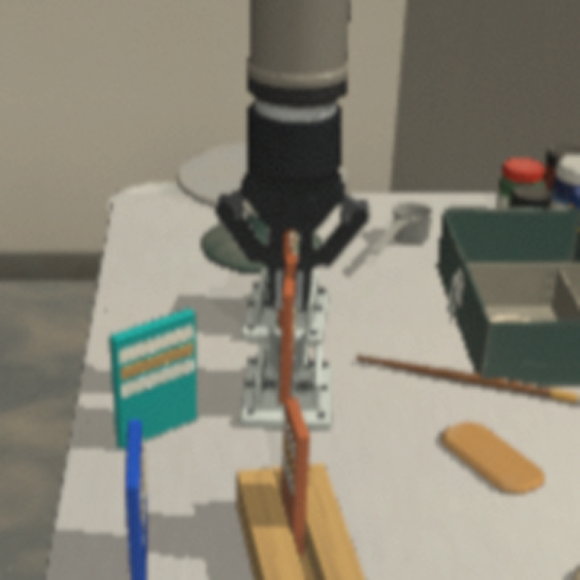

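>>> step_arm([
  [0.1,0,0,0,0,0],
  [0.05,0,0,0,0,0],
  [0,0,0,0,0,0],
])

```text
t: 10.12
eef_pos: [0.4916, 0.0292, 0.0897]
tool_rot: [0.474, 0.525, 0.474, -0.525]
contact_force: [0.8, 0.2, 4.4]
gripper_width: 0.107
```

>>> step_arm([
  [0.07,0,0,0,0,0],
  [0,0,0,0,0,0],
])

```text
t: 10.38
eef_pos: [0.4923, 0.0291, 0.0896]
tool_rot: [-0.475, -0.525, -0.473, 0.525]
contact_force: [-8.9, -3.1, 37.2]
gripper_width: 0.104
```

It is on the base: the TCP z did not change while the force rose to 37 N. I ease off, then check the height before releasing.

>>> step_arm([
  [-0.08,0,0,0,0,0],
  [0,0,0,0,0,0],
])

```text
t: 10.62
eef_pos: [0.4916, 0.0291, 0.0899]
tool_rot: [0.474, 0.525, 0.474, -0.525]
contact_force: [2.1, 0.4, 1.1]
gripper_width: 0.104
```

```bash
python3 look.py 5; python3 chk.py; python3 - <<'E'
from h import *
from station import bot
m=bot.camera_model("top");p,d=bot.read_camera("top");W=pts(d,m['mtx'],rot(m['rotation']),m['origin'])[d>0]
q=W[(abs(W[:,0]-.4925)<.02)&(abs(W[:,1]-.027)<.06)&(W[:,2]>.105)&(W[:,2]<.135)]
print(len(q),np.round(q.min(0),4),np.round(q.max(0),4),np.round(np.median(q,0),4))
E
```

```text
t 10.62 pos [0.4916 0.0291 0.0899] F [2.1 0.4 1.1] w 0.104 q [ 0.27  0.43 -0.55  2.08  0.34  0.72 -0.6 ]
turn units [ 0.0004 -0.     -0.0001] | shift units now frame [-3.753  0.008  0.093] | after turn [-3.753  0.006  0.094]
z 0.01 135 x [0.4701 0.51  ] y [-0.0272  0.0676]
z 0.02 16 x [0.4716 0.5099] y [-0.0166  0.047 ]
z 0.03 55 x [0.47   0.5083] y [-0.013   0.0606]
z 0.04 34 x [0.4718 0.4974] y [-0.0141  0.0612]
z 0.05 89 x [0.4742 0.5055] y [-0.0135  0.0552]
z 0.06 62 x [0.4717 0.5096] y [-0.0141  0.058 ]
z 0.07 15 x [0.4834 0.4944] y [-0.013   0.0097]
z 0.08 15 x [0.4831 0.4945] y [-0.0121  0.0129]
z 0.09 19 x [0.4793 0.4992] y [-0.0135  0.0204]
z 0.1 49 x [0.4742 0.5066] y [-0.0145  0.0254]
z 0.11 51 x [0.4741 0.5063] y [-0.0131  0.0255]
z 0.12 108 x [0.4739 0.5091] y [-0.0141  0.064 ]
z 0.13 42 x [0.4712 0.508 ] y [0.0137 0.0397]
z 0.14 46 x [0.4711 0.5099] y [0.0139 0.0327]
z 0.15 29 x [0.4731 0.5069] y [0.0117 0.021 ]
far top z [0.1719 0.1887] yx max 0.06906029754755767 [0.4805 0.5045]Traceback (most recent call last):
  File "<stdin>", line 5, in <module>
    return umr_minimum(a, axis, None, out, keepdims, initial, where)
ValueError: zero-size array to reduction operation minimum which has no identity
```

View pics/w5.png

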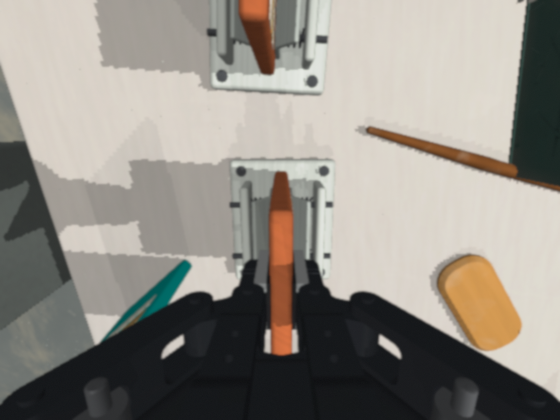

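Seated and centred between the jaws: the plaque's line at column 281 matches the clip's middle at (283,215). Releasing and retreating straight up.

>>> step_arm([
  [0,0,0,0,0,0],
  [0,0,0,0,0,0],
  [0,0,0,0,0,0],
  [0,0,0,0,0,0],
  [0,0,0,0,0,0],
  [0,0,0,0,0,0],
], fingers=-1)

```text
t: 11.52
eef_pos: [0.4913, 0.0292, 0.0897]
tool_rot: [0.474, 0.525, 0.474, -0.525]
contact_force: [-0.1, 0.4, -0.2]
gripper_width: 1.003
```

>>> step_arm([
  [-0.3,0,0,0,0,0],
  [-0.5,0,0,0,0,0],
  [-0.8,0,0,0,0,0],
  [-0.8,0,0,0,0,0],
  [-0.8,0,0,0,0,0],
  [-0.8,0,0,0,0,0],
  [0,0,0,0,0,0],
  [0,0,0,0,0,0],
])

```text
t: 12.52
eef_pos: [0.4909, 0.0291, 0.2496]
tool_rot: [-0.474, -0.525, -0.474, 0.525]
contact_force: [-0.8, 0.6, -0.3]
gripper_width: 0.996
```

```bash
python3 look.py 6; python3 - <<'E'
from h import *
def mr(q): return [np.round(t,4) for t in cv2.minAreaRect(q[:,:2].astype(np.float32))]
for f in("w","s"):
    z=np.load(f+".npz");S=z['W'][z['d']>0]
    for nm,c in(("wide",(.4917,.026)),("narrow",(.4830,-.1795))):
        m=(abs(S[:,0]-c[0])<.03)&(abs(S[:,1]-c[1])<.06)
        q=S[m&(S[:,2]>.114)&(S[:,2]<.13)]
        if len(q)>5: print(f,nm,len(q),mr(q),np.round(np.percentile(q[:,2],[50,90]),4))
        q=S[m&(S[:,2]>.075)&(S[:,2]<.09)]
        if len(q)>5: print("   lower",len(q),mr(q))
    q=S[(abs(S[:,0]-.4917)<.07)&(abs(S[:,1]-.026)<.065)&(S[:,2]>.007)&(S[:,2]<.016)]
    if len(q)>5: print(f,"base",mr(q))
E
```

```text
t 12.53 pos [0.4909 0.0291 0.2496] F [-0.8  0.6 -0.3] w 0.996 q [ 0.37  0.21 -0.63  1.93  0.14  1.05 -0.42]
turn units [0.0004 0.0001 0.    ] | shift units now frame [0.24  0.022 0.09 ] | after turn [0.239 0.022 0.09 ]
w wide 816 [array([0.4922, 0.0297]), array([0.0784, 0.0093]), np.float64(84.4619)] [0.1216 0.1226]
   lower 15 [array([0.495 , 0.0678]), array([0.0102, 0.0031]), np.float64(15.6418)]
   lower 94 [array([ 0.4854, -0.1638]), array([0.0096, 0.0246]), np.float64(33.5087)]
w base [array([0.492 , 0.0272]), array([0.0988, 0.0801]), np.float64(84.1709)]
s wide 72 [array([0.4921, 0.0266]), array([0.0803, 0.0098]), np.float64(83.9777)] [0.1222 0.1235]
   lower 26 [array([0.4908, 0.0154]), array([0.0589, 0.0102]), np.float64(83.5671)]
s narrow 81 [array([ 0.4832, -0.1819]), array([0.0097, 0.0471]), np.float64(7.6225)] [0.12   0.1211]
   lower 54 [array([ 0.4794, -0.1828]), array([0.0081, 0.0502]), np.float64(17.6456)]
s base [array([0.4915, 0.0235]), array([0.0993, 0.08  ]), np.float64(84.6059)]
```

View pics/s6.png

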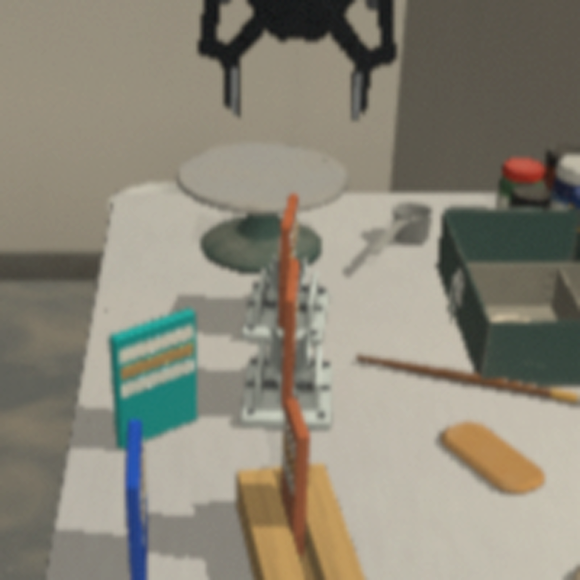

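View pics/w6.png

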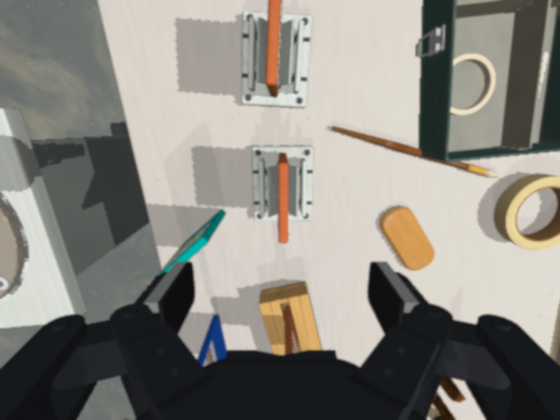

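The wide plaque stands in the clip with its top at 0.122 m, which is the seated height. It is centred within about 3 mm and in line with the jaws, and the gripper is clear. Handing in.

```bash
python3 -c "
from station import bot
print(bot.hand_in())"
```

```text
the job is handed in; nothing more can be done
None
```

I took the wide plaque from the wooden stand, pushed it down into the empty clip stand, released it and handed the job in at about 12.6 s. The hand-in gives no verdict, so this rests on my own checks.

- **Seating:** during the push the tool stopped moving down while the force rose to 37 N, so the plaque was on the base. Its upper edge then measured about 0.122 m above the bench, which is the fully seated height.
- **Alignment:** it stood about 1 mm off centre across the jaws and 3 mm along them, in line with them within about 1°. No tilt was visible.
- **Clearance:** the gripper was open and about 0.13 m above the plaque, touching nothing.
- **Narrow plaque:** the last side view shows it still upright in its groove, within about 3 mm of where it started.

**Checks that failed or disagreed:**
- One top-camera check failed because the arm blocked the view.
- The cameras disagreed by 2–4 mm on positions along the jaws, well inside the 20 mm tolerance.
- The wrist force read about −5 N while the plaque went between the jaws, where I expected an upward force of 10–15 N; I did not find out why.

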